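Sweep the counted ferrules into the tray's trough and shut its lid

TASK

The six ferrules on the deck of the blue counting tray have been counted: with the closed fingertips sweep all six over the lip into the trough, without picking any up, then push the trough's white lid over and press it down flat so that nothing spills when the tray is tipped out. Leave everything else on the bench where it is.

Things in the scene. Friction and masses are not known exactly. Their poses are not given: they have to be found in the camera images.
- counting_tray: blue moulded counting tray, fixed to the bench and level, 120 (its x) x 224 (its y) x 34 mm; origin at the centre of its underside, z up, y pointing to the trough end. Deck for y = -108 to +56, trough for y = +56 to +108
- deck (a point): centre of the flat deck, on its top face 24 mm above the bench; tray x, y = 0, -28 mm; axes as the tray's. The deck spans x = -56..+56, y = -108..+56 in the tray's frame. Rims 10 mm above it at both sides and the back, each with a 45 degree bevel at its foot covering the outer 8 mm of the deck; no rim at the lip
- lip (a point): middle of the edge where the deck drops into the trough, at deck height; tray x, y = 0, +56 mm; the edge runs along the tray's x, axes as the tray's
- trough (a point): centre of the trough, on its floor 3 mm above the bench; tray x, y = 0, +86 mm. The trough spans x = -56..+56 and y = 56..108 at the top; under the lip a 60 degree chute face narrows it to y = 68..108 at the floor. Outer wall 21 mm high. In its x = -58 end wall a 30 mm wide pouring notch with a sill 17 mm above the bench
- lid (a joint): hinge of the white trough lid: 0 = shut, lying flat over the trough; it grows as the lid opens upwards and outwards, 1.57 = upright, 1.95 = its stop, leaning outwards. The hinge line is along the tray's x at tray y = 110 mm, 26 mm above the bench. The hinge is stiff (0.02 N m): the lid stays at whatever angle it is left
- lid_edge (a point): middle of the lid's free edge, a 5 mm thick bead. The lid is 108 mm wide (tray x), 3 mm thick, and reaches 61 mm from its hinge line; standing open its edge is about 85 mm above the bench; shut its top is about 28 mm (bead 30 mm) above the bench
- ferrule_1_mid (a point): centre of a grey ribbed ferrule (a small tube 7.4 mm in diameter, 30 mm long, 9 to 14 g) lying on the tray's deck at the start, about 4 mm above it; it can roll; the directions of this frame mean nothing
- ferrule_2_mid (a point): centre of a grey ribbed ferrule (a small tube 7.4 mm in diameter, 30 mm long, 9 to 14 g) lying on the tray's deck at the start, about 4 mm above it; it can roll; the directions of this frame mean nothing
- ferrule_3_mid (a point): centre of a grey ribbed ferrule (a small tube 7.4 mm in diameter, 30 mm long, 9 to 14 g) lying on the tray's deck at the start, about 4 mm above it; it can roll; the directions of this frame mean nothing
- ferrule_4_mid (a point): centre of a grey ribbed ferrule (a small tube 7.4 mm in diameter, 30 mm long, 9 to 14 g) lying on the tray's deck at the start, about 4 mm above it; it can roll; the directions of this frame mean nothing
- ferrule_5_mid (a point): centre of a grey ribbed ferrule (a small tube 7.4 mm in diameter, 30 mm long, 9 to 14 g) lying on the tray's deck at the start, about 4 mm above it; it can roll; the directions of this frame mean nothing
- ferrule_6_mid (a point): centre of a grey ribbed ferrule (a small tube 7.4 mm in diameter, 30 mm long, 9 to 14 g) lying on the tray's deck at the start, about 4 mm above it; it can roll; the directions of this frame mean nothing
- tweezers: steel tweezers, 149 mm long, lying on the orange rag to the left of the tray; origin at the centre of its underside; leave alone
- solder_spool: reel of solder wire, 65 mm in diameter, 46 mm high, standing at the back between the nearer hot plate and the wooden box; origin at the centre of its underside; leave alone
- marker: black and blue marker pen, 132 mm long, 15 mm thick, lying in front of the tray; origin at the centre of its underside; leave alone

How it is judged (in metres and radians):
On the way:
1. all six ferrules lie in the trough while the lid still stands open (y of ferrule_1_mid in the frame of counting_tray between 0.058 and 0.112 m and x of ferrule_1_mid in the frame of counting_tray between -0.06 and 0.06 m and z of each of ferrule_1_mid, ferrule_2_mid, ferrule_3_mid, ferrule_4_mid, ferrule_5_mid, ferrule_6_mid in the frame of counting_tray below 0.021 m and y of ferrule_2_mid in the frame of counting_tray between 0.058 and 0.112 m and x of ferrule_2_mid in the frame of counting_tray between -0.06 and 0.06 m and y of ferrule_3_mid in the frame of counting_tray between 0.058 and 0.112 m and x of ferrule_3_mid in the frame of counting_tray between -0.06 and 0.06 m and y of ferrule_4_mid in the frame of counting_tray between 0.058 and 0.112 m and x of ferrule_4_mid in the frame of counting_tray between -0.06 and 0.06 m and y of ferrule_5_mid in the frame of counting_tray between 0.058 and 0.112 m and x of ferrule_5_mid in the frame of counting_tray between -0.06 and 0.06 m and y of ferrule_6_mid in the frame of counting_tray between 0.058 and 0.112 m and x of ferrule_6_mid in the frame of counting_tray between -0.06 and 0.06 m and value of joint lid above 1.2 rad), for 0.2 s.
At the end, for the whole second after the job is handed in: All six ferrules lie at rest in the trough (centres between lip and outer wall and below the level of the lip) and the lid is shut (within 0.07 rad, about 4 mm at its edge) (y of ferrule_1_mid in the frame of counting_tray between 0.058 and 0.112 m and x of ferrule_1_mid in the frame of counting_tray between -0.06 and 0.06 m and z of each of ferrule_1_mid, ferrule_2_mid, ferrule_3_mid, ferrule_4_mid, ferrule_5_mid, ferrule_6_mid in the frame of counting_tray below 0.021 m and y of ferrule_2_mid in the frame of counting_tray between 0.058 and 0.112 m and x of ferrule_2_mid in the frame of counting_tray between -0.06 and 0.06 m and y of ferrule_3_mid in the frame of counting_tray between 0.058 and 0.112 m and x of ferrule_3_mid in the frame of counting_tray between -0.06 and 0.06 m and y of ferrule_4_mid in the frame of counting_tray between 0.058 and 0.112 m and x of ferrule_4_mid in the frame of counting_tray between -0.06 and 0.06 m and y of ferrule_5_mid in the frame of counting_tray between 0.058 and 0.112 m and x of ferrule_5_mid in the frame of counting_tray between -0.06 and 0.06 m and y of ferrule_6_mid in the frame of counting_tray between 0.058 and 0.112 m and x of ferrule_6_mid in the frame of counting_tray between -0.06 and 0.06 m and value of joint lid below 0.07 rad and linear speed of each of ferrule_1, ferrule_2, ferrule_3, ferrule_4, ferrule_5, ferrule_6 below 0.02 m/s); the robot touches nothing.
It fails at once if a ferrule was lifted: its centre rose more than 48 mm above the bench (24 mm above the deck) (z of any of ferrule_1_mid, ferrule_2_mid, ferrule_3_mid, ferrule_4_mid, ferrule_5_mid, ferrule_6_mid in the frame of counting_tray above 0.048 m).
It fails at once if one of the other things on the bench was shifted by more than 20 mm (distance of any of tweezers, solder_spool, marker from where it was at the start of the episode above 0.02 m).
It also fails if it takes over 67 s, if anything falls off the work surface, if the arm or the gripper's body presses on something with over 40 N, if the wrist force passes 120 N, or if a joint passes its speed limit or range.

ROBOT

A 6-joint arm with a two-finger parallel gripper is mounted at the origin on a cart in front of the work surface, level with it; the furniture and walls round the work are solid. World frame = base frame: x ahead of the robot, y to its left, z up, the work surface at z = 0. Lengths are in mm, angles in rad, forces in N, time in s.
With the tool pointing down it reaches from about 400 to 925 mm from the base axis. Payload 12.5 kg.
Tool frame: the origin (TCP) lies on the mounting face of the last link; the fingertips stand 190 mm ahead of it and the grasp point (between the pads) lies 171 mm ahead of it; z points along the fingers, y is the line along which they close (so a half turn about z gives the same grasp; the last joint's range is limited). The gripper opens to 95 mm and grips with 3 to 60 N. Pads are 20 mm wide; open, the fingers measure 119 mm over their backs; the gripper's body (75 mm by 180 mm) begins 59 mm behind the grasp point.
Start: joints at [-1.387, 0.491, 1.559, -0, 1.092, -0.106], TCP at [178.62, -598.932, 404.761] pointing down, gripper open.
Joint ranges: [-3.1, 3.1], [-0.84, 2.19], [0.05, 2.79], [-1.13, 4.28], [0.06, 2.93], [-2.69, 2.69]. Speed limits (rad/s): [2.22, 2.22, 2.79, 3.14, 3.14, 3.14].

INTERFACE

Orientations are given as [roll, pitch, yaw] about the fixed x, y, z axes, in that order (R = Rz(yaw) Ry(pitch) Rx(roll)).
In Python, from cell import env gives the robot as it stands.
- The arm moves only by the tool carry_out, never from a script. Its argument "series" is a list of rows, each a list of 5 numbers: the shift along the tool's x, y, z in m, then the turn about the tool's z in degrees, then the opening, from 0 (shut) to 1 (fully open). A call has 1 to 20 rows; each row is the pose to reach, as a shift and turn from the pose commanded when the call began, along the tool's axes at that moment; what a row does not reach only later rows make up. A row lasts 1/8 s, in which the tool goes at most 62.5 mm and 10.7 degrees, less where a joint would pass 70% of its speed; a pose out of reach is approached as far as the arm can. A call with a gripper value outside its range is refused whole. The fingers move at their own pace and stop on an object; the grip force is fixed at half the most. Time passes only in rows, so rows that repeat a pose let the fingers close. It gives the time, the measured TCP pose, the force, the opening and the grip force at its end, in the units of the state.
- env.state(): the state, without advancing time (a new reading comes with each control period).
- env.read_camera(name): name is "scene" or "side" or "wrist"; returns (picture, depth): 400x640x3 uint8, red, green, blue; 400x640 float32, mm along the optical axis (not along the pixel's ray), 0 where there is no reading.
- env.get_calibration(name): a dict with "intrinsics" (3x3 intrinsics, pixels), "D" ([k1, k2, p1, p2, k3] as OpenCV has them; the pictures are not rectified), "cam_to_world" (4x4, takes a point from camera to world coordinates); the wrist camera has in their place "T_tool_cam" (4x4, takes a point from camera to tool coordinates, whose origin is the TCP and whose axes are the flange's). Camera axes: x right, y up, looking along -z (the intrinsics and any distortion apply to the point x, -y, -z); pixel columns grow to the right and rows downward; lengths in mm; the calibration is good to about 2 mm. A picture is of the moment at which its call begins: read the wrist's pose just before it. get_calibration takes no time and is no camera call.
- env.job_done(): hands the job in; it is judged then, once.
The state is a dict: "t": time; "joints": joint angles; "qvel": joint speeds; "tau": joint torques, N m; "eef_pos": TCP position; "tcp_rot": TCP orientation; "ft_force": force on the tool from outside, world axes, zero at the start; "moment": the same for the moment, N m; "opening": opening from 0.0 (shut) to 1.0 (fully open); "grip_force": force on a finger pad.
Only numpy, scipy, OpenCV 4.12 (cv2) and the standard library are available. Lean on these libraries where they do the work, as an engineer would, in place of code of your own. Each camera call takes 0.05 s, during which the arm holds its last target. There are 200 camera calls.

## Working session

There is one attempt and no reset: what is moved stays moved. The work goes in short steps, Python scripts to look and compute and a tool call to move; the robot and the scene stay as the last step left them, time stands still between calls to the robot, and variables do not carry over. Pictures are saved under pics/ and viewed, at most 10 in all, crops included, and the job is handed in when it is done.

Besides the shell and the picture viewer there is one more tool, called as name(argument=value, ...) on one line, values as JSON. carry_out: Moves the arm, as the interface text tells. Its arguments: {"type":"object","properties":{"series":{"type":"array","items":{"type":"array","items":{"type":"number"}}}},"required":["series"]}

```bash
mkdir -p pics
cat > h.py <<'E'
import numpy as np, cv2
from cell import env
def cal(n):
    c=env.get_calibration(n); return {k:np.array(v) for k,v in c.items()}
def cloud(n,depth):
    c=cal(n); h,w=depth.shape
    u,v=np.meshgrid(np.arange(w),np.arange(h))
    p=cv2.undistortPoints(np.stack([u,v],-1).reshape(-1,1,2).astype(np.float64),c['intrinsics'],c['D']).reshape(h,w,2)
    P=np.stack([p[...,0]*depth,-p[...,1]*depth,-depth,np.ones_like(depth)],-1)
    if 'cam_to_world' in c: T=c['cam_to_world']
    else:
        from scipy.spatial.transform import Rotation as R
        s=env.state(); M=np.eye(4); M[:3,:3]=R.from_euler('xyz',s['tcp_rot']).as_matrix(); M[:3,3]=s['eef_pos']; T=M@c['T_tool_cam']
    return (P@T.T)[...,:3]
def shot(n,name):
    im,d=env.read_camera(n); cv2.imwrite(f'pics/{name}.png',im[...,::-1]); np.savez(f'pics/{name}.npz',im=im,d=d,P=cloud(n,d)); return im,d
E
python3 - <<'E'
from h import *
print(env.state())
for n in('scene','side'):
    im,d=shot(n,n+'0'); P=np.load(f'pics/{n}0.npz')['P']
    hsv=cv2.cvtColor(im,cv2.COLOR_RGB2HSV)
    m=((hsv[...,0]>95)&(hsv[...,0]<130)&(hsv[...,1]>110)&(d>0)).astype(np.uint8)
    k,l,s,c=cv2.connectedComponentsWithStats(m)
    for i in range(1,k):
        if s[i,4]>300: q=P[l==i]; print(n,s[i],q.min(0).round(),q.max(0).round(),np.median(q,0).round())
    print(cal(n)['cam_to_world'].round(2))
a=np.vstack([cv2.imread('pics/scene0.png'),cv2.imread('pics/side0.png')]); cv2.imwrite('pics/a0.png',cv2.resize(a,(480,600)))
E
```

```text
{'t': 0.0, 'joints': array([-1.38661206e+00,  4.91543423e-01,  1.55949311e+00, -7.15574876e-06,
        1.09166295e+00, -1.05576453e-01]), 'qvel': array([ 0.00064034, -0.00080175,  0.00070321, -0.00019048,  0.00127999,
       -0.00117731]), 'tau': array([-2.31476428e-03, -6.12658167e+01, -2.58181232e+01,  6.91869948e-02,
        4.82838694e-02, -1.07860865e-04]), 'eef_pos': array([ 178.60358476, -598.88832068,  404.15661445]), 'tcp_rot': array([-3.14049132e+00, -1.10326992e-04,  2.89763964e-01]), 'ft_force': array([0.29209407, 0.4151509 , 0.38712539]), 'moment': array([ 0.00486916, -0.02403572,  0.02593704]), 'grip_force': 0.0, 'opening': 0.9997558807637486}
scene [  35   82   67   60 1141] [  816. -1639.  -729.] [4085.  173.  330.] [869. 158. 290.]
scene [ 324  176   77   58 1799] [ 421. -397.   -1.] [ 569. -163.   35.] [ 481. -286.   23.]
[[-8.7000e-01  2.1000e-01 -4.4000e-01  1.8061e+02]
 [-4.9000e-01 -3.8000e-01  7.9000e-01  4.9918e+02]
 [-0.0000e+00  9.0000e-01  4.4000e-01  4.2780e+02]
 [ 0.0000e+00  0.0000e+00  0.0000e+00  1.0000e+00]]
side [ 245  198  155   91 6896] [ 421. -402.    0.] [ 572. -130.   36.] [ 494. -318.   25.]
[[ 8.3000e-01  2.2000e-01 -5.1000e-01  1.2358e+02]
 [-5.5000e-01  3.0000e-01 -7.8000e-01 -8.5605e+02]
 [-2.0000e-02  9.3000e-01  3.7000e-01  3.5575e+02]
 [ 0.0000e+00  0.0000e+00  0.0000e+00  1.0000e+00]]
```

View pics/scene0.png

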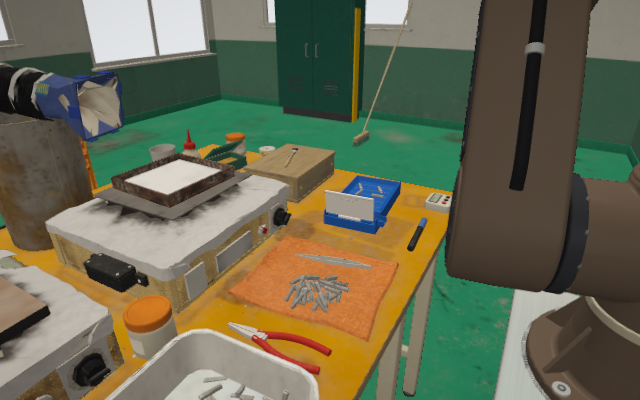

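View pics/side0.png

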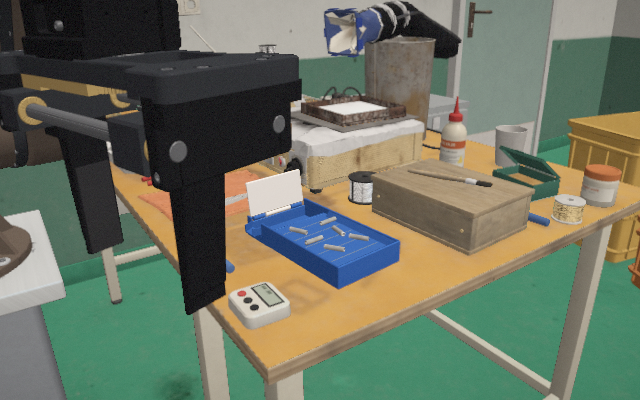

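The tray is in the side view at about (322,240), with its lid at (275,195) on the trough end, which points to +y. The six ferrules are around (298–362, 222–250). The marker and timer are on the near side and the wooden box on the far side.

Run:
```python
from h import *
Q=[]
for n in('scene0','side0'):
    z=np.load(f'pics/{n}.npz');im,d,P=z['im'],z['d'],z['P']
    hsv=cv2.cvtColor(im,cv2.COLOR_RGB2HSV)
    m=((hsv[...,0]>95)&(hsv[...,0]<130)&(hsv[...,1]>110)&(d>0)&(P[...,0]>400)&(P[...,0]<600)&(P[...,1]>-420)&(P[...,1]<-120)&(P[...,2]>4)&(P[...,2]<38)).astype(np.uint8)
    m=cv2.erode(m,np.ones((2,2),np.uint8))
    q=P[m>0]; r=cv2.minAreaRect(q[:,:2].astype(np.float32)); print(n,r,cv2.boxPoints(r).round()); Q.append(q)
r=cv2.minAreaRect(np.vstack(Q)[:,:2].astype(np.float32)); print(r,cv2.boxPoints(r).round())
z=np.load('pics/side0.npz');im,d,P=z['im'],z['d'],z['P']
hsv=cv2.cvtColor(im,cv2.COLOR_RGB2HSV)
m=((hsv[...,1]<110)&(d>0)&(P[...,2]>22)&(P[...,2]<36)&(P[...,0]>425)&(P[...,0]<565)&(P[...,1]>-400)&(P[...,1]<-180)).astype(np.uint8)
k,l,s,c=cv2.connectedComponentsWithStats(m)
for i in range(1,k):
    if s[i,4]>12: print(s[i],P[l==i].mean(0).round())
w=(hsv[...,1]<40)&(hsv[...,2]>180)&(P[...,2]>30)&(P[...,0]>400)&(P[...,0]<600)&(P[...,1]>-230)&(P[...,1]<-80)
q=P[w];print('lid',q.min(0),q.max(0)); t=q[q[:,2]>70]; print(t.min(0),t.max(0),t.mean(0))
print(env.get_calibration('wrist'))
```

```text
scene0 ((494.9598083496094, -279.75457763671875), (130.0616912841797, 224.458740234375), 5.581657409667969) [[ 419. -174.]
 [ 441. -398.]
 [ 571. -385.]
 [ 549. -162.]]
side0 ((495.3625793457031, -284.0903015136719), (132.4586944580078, 229.17420959472656), 5.574901580810547) [[ 418. -176.]
 [ 441. -405.]
 [ 572. -392.]
 [ 550. -164.]]
((495.2655029296875, -283.09588623046875), (132.4586944580078, 231.1724853515625), 5.574901580810547) [[ 418. -174.]
 [ 441. -405.]
 [ 572. -392.]
 [ 550. -162.]]
[318 216  19  10  84] [ 534. -262.   30.]
[331 225  15  12  83] [ 527. -301.   29.]
[289 226  19   9  97] [ 477. -264.   29.]
[348 233  22   8 106] [ 538. -336.   29.]
[305 235  19  12 106] [ 479. -306.   29.]
[323 244  22   8 113] [ 488. -344.   29.]
[331 246  36  16  37] [ 499. -364.   25.]
lid [ 438.13339842 -180.77847239   30.01521647] [ 546.0042434  -158.83528736   88.35808022]
[ 438.40488565 -175.76325577   70.00461376] [ 544.97130153 -158.83528736   88.35808022] [ 489.49080904 -168.21187427   79.07021005]
{'intrinsics': array([[279.86972109,   0.        , 320.05141536],
       [  0.        , 279.86972109, 200.57505832],
       [  0.        ,   0.        ,   1.        ]]), 'D': array([-0.00142293,  0.        ,  0.        ,  0.        ,  0.        ]), 'T_tool_cam': array([[-3.11817337e-04,  9.55853351e-01,  2.93843961e-01,
         8.36154590e+01],
       [ 9.99999570e-01,  4.13972921e-05,  9.26503515e-04,
        -1.23265296e-01],
       [ 8.73437145e-04,  2.93844124e-01, -9.55852953e-01,
         1.86004978e+01],
       [ 0.00000000e+00,  0.00000000e+00,  0.00000000e+00,
         1.00000000e+00]])}
```

carry_out(series=[[0.1,-0.04,0,-20,0],[0.2,-0.09,0,-40,0],[0.3,-0.13,0,-60,0],[0.38,-0.167,0,-79,0],[0.38,-0.167,0,-79,0],[0.38,-0.167,0,-79,0],[0.38,-0.167,0,-79,0],[0.38,-0.167,0,-79,0],[0.38,-0.167,0,-79,0],[0.38,-0.167,0,-79,0],[0.38,-0.167,0,-79,0]])

```text
t: 1.48
eef_pos: [494.7, -330.7, 404.7]
tcp_rot: [-3.142, 0.0, 1.667]
ft_force: [-0.2, 0.2, -0.1]
opening: 0.004
grip_force: 0.0
```

Run:
```python
from h import *
s=env.state();print(s['t'],s['eef_pos'],s['tcp_rot'],s['opening'])
im,d=shot('wrist','w0');P=np.load('pics/w0.npz')['P']
hsv=cv2.cvtColor(im,cv2.COLOR_RGB2HSV)
m=((hsv[...,0]>95)&(hsv[...,0]<130)&(hsv[...,1]>110)&(d>0)&(P[...,2]<60)).astype(np.uint8)
k,l,st,c=cv2.connectedComponentsWithStats(m);i=1+st[1:,4].argmax();q=P[l==i]
print(q.min(0),q.max(0));q2=q[q[:,2]>29]
for a in(q,q2): r=cv2.minAreaRect(a[:,:2].astype(np.float32));print(r,cv2.boxPoints(r).round(1))
```

```text
1.475 [ 494.67867354 -330.74939141  404.74285227] [-3.14156809e+00  3.69619180e-05  1.66674352e+00] 0.003997388491571069
[ 419.83865317 -397.7386105     1.31224953] [ 572.48322934 -165.69045724   37.36531556]
((495.8836669921875, -281.0023193359375), (133.84771728515625, 226.0557861328125), 5.630725860595703) [[ 418.2 -175.1]
 [ 440.4 -400.1]
 [ 573.6 -386.9]
 [ 551.4 -162. ]]
((497.80120849609375, -282.83154296875), (130.39012145996094, 222.03863525390625), 5.630725383758545) [[ 422.  -178.7]
 [ 443.8 -399.7]
 [ 573.6 -386.9]
 [ 551.8 -166. ]]
```

View pics/w0.png

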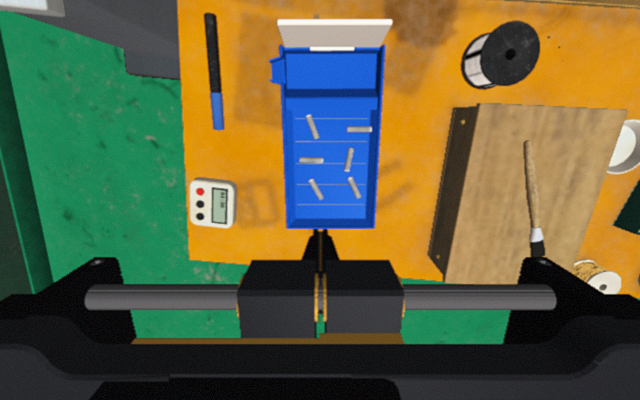

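```bash
cat >> h.py <<'E'
O=np.array([502.9,-281.3]);A=np.radians(5.63);UX=np.array([np.cos(A),np.sin(A)]);UY=np.array([-np.sin(A),np.cos(A)])
def tray(p): d=np.asarray(p)[...,:2]-O; return np.stack([d@UX,d@UY],-1)
def ferr(name):
    z=np.load(f'pics/{name}.npz');im,d,P=z['im'],z['d'],z['P'];hsv=cv2.cvtColor(im,cv2.COLOR_RGB2HSV);T=tray(P)
    m=((hsv[...,1]<130)&(d>0)&(P[...,2]<40)&(abs(T[...,0])<55)&(T[...,1]>-107)&(T[...,1]<106)).astype(np.uint8)
    k,l,s,c=cv2.connectedComponentsWithStats(m)
    for i in range(1,k):
        if s[i,4]>15:
            q=T[l==i].astype(np.float32);r=cv2.minAreaRect(q);v=cv2.fitLine(q,cv2.DIST_L2,0,.1,.1).ravel()
            print('ferr',np.array(r[0]).round(1),'size',np.round(r[1]),'axis deg',round(np.degrees(np.arctan2(v[1],v[0]))%180),'z',np.median(P[l==i][:,2]).round(1),'n',s[i,4])
    print('tool tray',tray(env.state()['eef_pos']).round(1),env.state()['eef_pos'][2].round(1),env.state()['t'])
E
python3 -c "
from h import *
ferr('w0')"
```

```text
ferr [-22.4  21.8] size [ 9. 30.] axis deg 110 z 31.8 n 157
ferr [36.  18.2] size [ 8. 32.] axis deg 179 z 32.1 n 156
ferr [-33.7   3.5] size [ 0. 19.] axis deg 180 z 25.4 n 16
ferr [ 24.  -19.8] size [32.  8.] axis deg 80 z 31.7 n 143
ferr [-25.8 -20.3] size [ 9. 34.] axis deg 1 z 31.5 n 172
ferr [ 31.7 -55.8] size [ 8. 30.] axis deg 116 z 31.6 n 135
ferr [-18.9 -58.2] size [ 9. 30.] axis deg 119 z 31.6 n 136
tool tray [-13.  -48.4] 404.8 1.525
```

carry_out(series=[[-0.036,-0.008,0.06,0,0],[-0.036,-0.008,0.12,0,0],[-0.036,-0.008,0.17,0,0],[-0.036,-0.008,0.1885,0,0],[-0.036,-0.008,0.1885,0,0],[-0.03,-0.008,0.1885,0,0],[-0.02,-0.008,0.1885,0,0],[-0.01,-0.008,0.1885,0,0],[0.0,-0.008,0.1885,0,0],[0.01,-0.009,0.1885,0,0],[0.02,-0.01,0.1885,0,0],[0.03,-0.01,0.1885,0,0],[0.04,-0.01,0.1885,0,0],[0.05,-0.01,0.1885,0,0],[0.06,-0.01,0.1885,0,0],[0.07,-0.01,0.1885,0,0],[0.08,-0.01,0.1885,0,0],[0.09,-0.01,0.1885,0,0],[0.1,-0.01,0.1885,0,0],[0.108,-0.01,0.1885,0,0]])

```text
t: 4.03
eef_pos: [474.5, -223.1, 216.2]
tcp_rot: [-3.142, 0.0, 1.669]
ft_force: [0.5, 0.5, 0.3]
opening: 0.001
grip_force: 0.0
```

```bash
python3 -c "
from h import *
print(env.state()['ft_force'])
shot('side','s1');ferr('s1')"
```

```text
[0.48315227 0.45909909 0.29058193]
ferr [-18.3 104.6] size [ 3. 19.] axis deg 180 z 27.6 n 23
ferr [-21.4  77. ] size [63. 28.] axis deg 78 z 26.6 n 140
ferr [35.8 21.3] size [35. 19.] axis deg 1 z 30.0 n 87
ferr [ 17. -36.] size [58. 76.] axis deg 98 z 29.5 n 318
ferr [ -0.6 -82.5] size [87.  4.] axis deg 180 z 24.9 n 54
tool tray [-22.6  61.3] 216.2 4.075
```

carry_out(series=[[0,0,-0.04,0,0],[-0.05,0.02,-0.04,0,0],[-0.1,0.04,-0.04,0,0],[-0.145,0.056,-0.04,0,0],[-0.145,0.056,-0.02,0,0],[-0.145,0.056,0,0,0],[-0.138,0.056,0,0,0],[-0.127,0.056,0,0,0],[-0.116,0.055,0,0,0],[-0.105,0.054,0,0,0],[-0.094,0.053,0,0,0],[-0.083,0.053,0,0,0],[-0.072,0.053,0,0,0],[-0.061,0.053,0,0,0],[-0.05,0.053,0,0,0],[-0.038,0.054,0,0,0],[-0.026,0.055,0,0,0],[-0.016,0.056,0,0,0],[-0.007,0.056,0,0,0],[0,0.056,0,0,0]])

```text
t: 6.58
eef_pos: [530.2, -217.8, 216.2]
tcp_rot: [-3.142, 0.0, 1.669]
ft_force: [0.4, -0.1, -0.2]
opening: 0.001
grip_force: 0.0
```

carry_out(series=[[0,0,-0.05,0,0],[-0.05,-0.02,-0.11,0,0],[-0.09,-0.04,-0.16,0,0],[-0.09,-0.04,-0.16,0,0],[-0.09,-0.04,-0.16,0,0]])

```text
t: 7.2
eef_pos: [498.8, -312.5, 377.3]
tcp_rot: [3.14, 0.002, 1.667]
ft_force: [0.2, 0.2, -1.2]
opening: 0.004
grip_force: 0.0
```

```bash
python3 -c "
from h import *
shot('wrist','w1');ferr('w1')"
```

```text
ferr [-17.  103.1] size [ 5. 30.] axis deg 180 z 9.9 n 160
ferr [35.5 99.7] size [12. 33.] axis deg 3 z 9.8 n 322
ferr [-27.4  95.3] size [ 7. 31.] axis deg 174 z 9.9 n 185
ferr [-1.8  4.8] size [32.  9.] axis deg 50 z 30.5 n 168
ferr [  4.2 -44.8] size [ 8. 32.] axis deg 119 z 30.6 n 150
tool tray [ -6.8 -29.9] 376.0 7.25
```

View pics/w1.png

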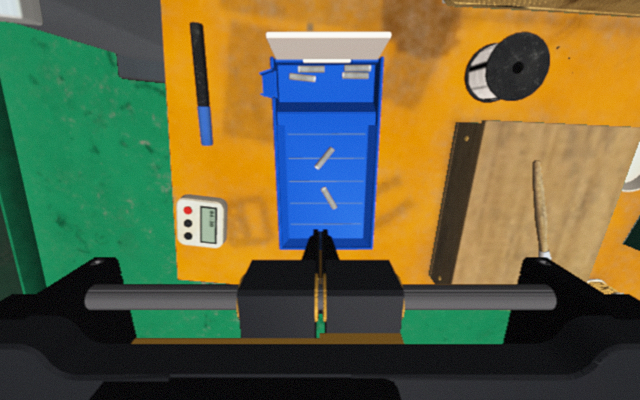

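Four ferrules are in the trough, around (300–355, 68–78). Two are left on the deck at (325,158) and (330,198). I'll sweep the front one first.

carry_out(series=[[0.01,0.005,0.05,0,0],[0.01,0.005,0.1,0,0],[0.01,0.005,0.145,0,0],[0.01,0.005,0.16,0,0],[0.01,0.005,0.16,0,0],[0.018,0.005,0.16,0,0],[0.027,0.005,0.16,0,0],[0.036,0.005,0.16,0,0],[0.045,0.005,0.16,0,0],[0.054,0.005,0.16,0,0],[0.063,0.005,0.16,0,0],[0.072,0.005,0.16,0,0],[0.081,0.005,0.16,0,0],[0.09,0.005,0.16,0,0],[0.09,0.005,0.12,0,0],[0.03,0.008,0.12,0,0],[-0.02,0.01,0.12,0,0],[-0.046,0.011,0.12,0,0],[-0.046,0.011,0.145,0,0],[-0.046,0.011,0.16,0,0]])

```text
t: 9.75
eef_pos: [514.5, -356.4, 215.1]
tcp_rot: [-3.141, -0.001, 1.668]
ft_force: [0.4, -0.2, -0.0]
opening: 0.005
grip_force: 0.0
```

carry_out(series=[[0.01,0,0,0,0],[0.02,0,0,0,0],[0.03,0,0,0,0],[0.04,0,0,0,0],[0.05,0,0,0,0],[0.06,0,0,0,0],[0.07,0,0,0,0],[0.08,0,0,0,0],[0.09,0,0,0,0],[0.1,0,0,0,0],[0.11,0,0,0,0],[0.119,0,0,0,0],[0.128,0,0,0,0],[0.136,0,0,0,0],[0.136,0,-0.05,0,0],[0.09,-0.002,-0.1,0,0],[0.04,-0.005,-0.16,0,0],[0.04,-0.005,-0.16,0,0],[0.04,-0.005,-0.16,0,0]])

```text
t: 12.12
eef_pos: [505.6, -317.7, 377.1]
tcp_rot: [3.14, 0.002, 1.667]
ft_force: [0.3, 0.3, -0.7]
opening: 0.007
grip_force: 0.0
```

```bash
python3 -c "
from h import *
im,d=shot('wrist','w2');ferr('w2')
cv2.imwrite('pics/w2c.png',cv2.resize(im[20:270,230:430,::-1],None,fx=2,fy=2))
P=np.load('pics/w2.npz')['P'];T=tray(P)
w=(im.min(-1)>170)&(abs(T[...,0])<55)&(T[...,1]>100)&(T[...,1]<150)&(P[...,2]>20)
q=np.c_[T[w],P[w][:,2]];print(q.min(0),q.max(0))"
```

```text
ferr [ 3.5 96.6] size [19. 94.] axis deg 1 z 9.8 n 866
ferr [-36.8  44.5] size [31.  8.] axis deg 42 z 30.8 n 189
tool tray [ -0.9 -35.7] 375.9 12.175
[-52.77407964 107.45657518  22.22036213] [ 54.08258893 122.27303748  89.03498176]
```

View pics/w2c.png

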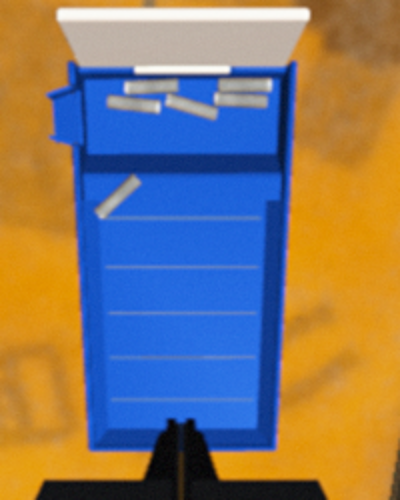

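Five are in the trough and one is left on the deck, at (118,197) in the crop.

carry_out(series=[[0.05,-0.035,0.04,0,0],[0.053,-0.035,0.09,0,0],[0.053,-0.035,0.14,0,0],[0.053,-0.035,0.16,0,0],[0.053,-0.035,0.16,0,0],[0.06,-0.035,0.16,0,0],[0.068,-0.035,0.16,0,0],[0.076,-0.035,0.16,0,0],[0.084,-0.035,0.16,0,0],[0.092,-0.035,0.16,0,0],[0.099,-0.035,0.16,0,0],[0.099,-0.035,0.12,0,0],[0.05,-0.02,0.06,0,0],[0.0,0,0.0,0,0],[0,0,0,0,0],[0,0,0,0,0]])

```text
t: 14.18
eef_pos: [506.0, -317.9, 377.6]
tcp_rot: [3.139, 0.003, 1.668]
ft_force: [-0.3, 0.5, -0.9]
opening: 0.007
grip_force: 0.0
```

```bash
python3 -c "
from h import *
im,d=shot('wrist','w3');ferr('w3')
cv2.imwrite('pics/w3c.png',cv2.resize(im[20:270,230:430,::-1],None,fx=2,fy=2))"
```

```text
ferr [ 3.4 96.7] size [19. 94.] axis deg 1 z 9.5 n 854
ferr [-45.  69.] size [27. 10.] axis deg 35 z 18.7 n 167
tool tray [ -0.9 -35.8] 376.0 14.225
```

View pics/w3c.png

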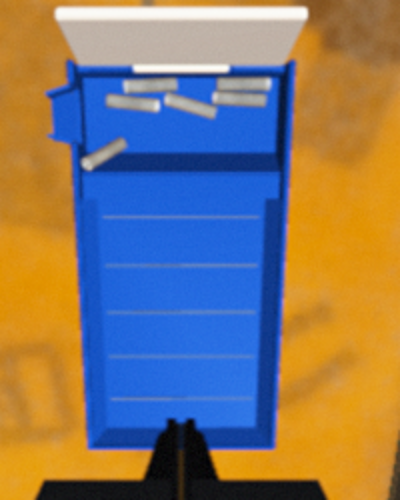

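```bash
python3 -c "
from h import *
z=np.load('pics/w3.npz');im,P=z['im'],z['P'];T=tray(P);hsv=cv2.cvtColor(im,cv2.COLOR_RGB2HSV)
m=(hsv[...,1]<130)&(T[...,0]>-62)&(T[...,0]<-25)&(T[...,1]>54)&(T[...,1]<84)
q=np.c_[T[m],P[m][:,2]];q=q[q[:,0].argsort()];print(q[::6].round(1))"
```

```text
[[-60.   58.1  32.8]
 [-56.2  61.4  28.2]
 [-56.   63.5  29. ]
 [-55.   67.9   5.9]
 [-54.   61.7  21.1]
 [-52.9  61.7  20.6]
 [-51.9  63.6  26.8]
 [-51.1  59.4  25.8]
 [-50.7  59.6  20.9]
 [-49.9  65.8  24.5]
 [-48.9  61.6  24.8]
 [-48.7  60.7  18.7]
 [-47.9  65.9  22.6]
 [-47.   64.9  21.6]
 [-46.1  70.4  18. ]
 [-45.7  67.   21.8]
 [-44.9  69.3  19.3]
 [-44.   65.   18.8]
 [-43.5  64.2  13.8]
 [-42.8  65.   18.7]
 [-41.9  72.8  14.4]
 [-40.9  66.3  15.8]
 [-40.6  71.6  16.4]
 [-39.7  73.9  13.5]
 [-38.7  72.9  12.5]
 [-37.8  76.5   9. ]
 [-37.5  75.1  12.3]
 [-36.5  75.2  10.8]
 [-35.5  74.2   9.9]
 [-34.3  70.9  11.1]
 [-33.2  74.2   9.4]]
```

The last ferrule is in the trough, but it leans on the end wall at (103,155) with its top end at about z = 28, which would foul the lid. I'll press it down gently.

carry_out(series=[[0.055,-0.02,0,0,0],[0.108,-0.041,0.01,0,0],[0.108,-0.041,0.07,0,0],[0.108,-0.041,0.12,0,0],[0.108,-0.041,0.148,0,0],[0.108,-0.041,0.155,0,0],[0.108,-0.041,0.158,0,0],[0.108,-0.041,0.161,0,0],[0.108,-0.041,0.163,0,0]])

```text
t: 15.35
eef_pos: [454.5, -213.7, 213.8]
tcp_rot: [3.141, 0.001, 1.669]
ft_force: [0.1, 0.1, 0.1]
opening: 0.005
grip_force: 0.0
```

carry_out(series=[[0,0,0.002,0,0],[0,0,0.004,0,0],[0,0,0.006,0,0],[0,0,0.007,0,0]])

```text
t: 15.85
eef_pos: [455.2, -214.1, 207.4]
tcp_rot: [3.138, 0.003, 1.669]
ft_force: [2.6, 1.1, 19.4]
opening: 0.01
grip_force: 8.3
```

carry_out(series=[[0,0,-0.003,0,0],[0,0.005,-0.003,0,0],[0,0.01,-0.003,0,0],[0,0.015,-0.003,0,0],[0,0.015,-0.003,0,0]])

```text
t: 16.48
eef_pos: [469.7, -212.2, 209.0]
tcp_rot: [-3.141, -0.0, 1.669]
ft_force: [0.3, -0.5, -0.2]
opening: 0.005
grip_force: 0.0
```

carry_out(series=[[0,0,-0.05,0,0],[-0.05,0.01,-0.11,0,0],[-0.11,0.025,-0.165,0,0],[-0.11,0.025,-0.165,0,0],[-0.11,0.025,-0.165,0,0]])

```text
t: 17.1
eef_pos: [505.0, -320.4, 375.4]
tcp_rot: [3.139, 0.002, 1.667]
ft_force: [-1.0, 0.3, -0.4]
opening: 0.009
grip_force: 0.0
```

```bash
python3 -c "
from h import *
im,d=shot('wrist','w4');ferr('w4')
cv2.imwrite('pics/w4c.png',cv2.resize(im[20:270,230:430,::-1],None,fx=2,fy=2))
z=np.load('pics/w4.npz');im,P=z['im'],z['P'];T=tray(P);hsv=cv2.cvtColor(im,cv2.COLOR_RGB2HSV)
m=(hsv[...,1]<110)&(T[...,0]>-62)&(T[...,0]<-20)&(T[...,1]>54)&(T[...,1]<90)
q=np.c_[T[m],P[m][:,2]];q=q[q[:,0].argsort()];print(q[::12].round(1))"
```

```text
ferr [ 3.7 97. ] size [18. 93.] axis deg 1 z 9.6 n 830
ferr [-44.6  70. ] size [28. 10.] axis deg 33 z 17.6 n 173
ferr [-28.9  33.5] size [ 0. 31.] axis deg 180 z 24.0 n 28
ferr [ 16.6 -22.4] size [54.  1.] axis deg 0 z 24.0 n 46
tool tray [ -2.  -37.9] 373.8 17.15
[[-59.7  55.   33.2]
 [-55.6  63.7  22.4]
 [-53.6  63.8  20.5]
 [-51.7  65.7  25.1]
 [-49.8  65.8  23.3]
 [-48.   70.3  18.3]
 [-46.7  64.8  21.3]
 [-45.1  64.   16.5]
 [-43.6  66.   18.8]
 [-41.8  66.2  15.3]
 [-40.4  70.5  15.7]
 [-38.5  68.5  13.1]
 [-37.3  71.7  13.1]
 [-35.2  70.8  11.5]
 [-33.9  76.2  11. ]]
```

View pics/w4c.png

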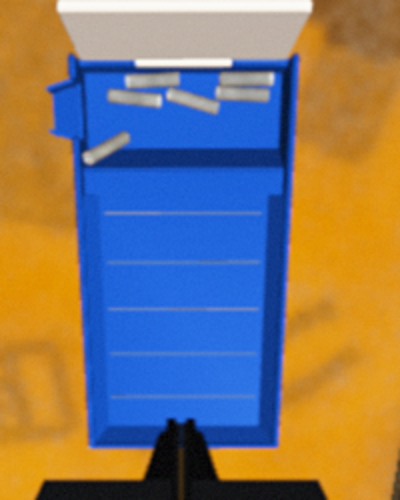

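The ferrule is still jammed at (106,148). I'll press again and drag it diagonally off the chute.

carry_out(series=[[0.055,-0.02,0,0,0],[0.109,-0.042,0.01,0,0],[0.109,-0.042,0.07,0,0],[0.109,-0.042,0.12,0,0],[0.109,-0.042,0.15,0,0],[0.109,-0.042,0.158,0,0],[0.109,-0.042,0.161,0,0],[0.109,-0.042,0.163,0,0],[0.109,-0.042,0.165,0,0]])

```text
t: 18.27
eef_pos: [452.7, -214.9, 210.1]
tcp_rot: [3.14, 0.001, 1.669]
ft_force: [-0.2, 0.2, 4.6]
opening: 0.006
grip_force: 2.0
```

carry_out(series=[[0,0,0.002,0,0],[0.003,0.002,0.003,0,0],[0.006,0.004,0.003,0,0],[0.009,0.006,0.003,0,0]])

```text
t: 18.77
eef_pos: [457.8, -205.1, 206.3]
tcp_rot: [3.142, 0.0, 1.669]
ft_force: [0.4, -0.0, -0.1]
opening: 0.003
grip_force: 0.0
```

carry_out(series=[[0.003,0.004,0,0,0],[0.006,0.008,0,0,0]])

```text
t: 19.02
eef_pos: [465.4, -198.4, 206.2]
tcp_rot: [3.142, 0.0, 1.669]
ft_force: [0.2, 0.6, 0.0]
opening: 0.001
grip_force: 0.0
```

carry_out(series=[[0,0,-0.05,0,0],[-0.06,0.01,-0.11,0,0],[-0.12,0.02,-0.168,0,0],[-0.123,0.03,-0.168,0,0],[-0.123,0.03,-0.168,0,0]])

```text
t: 19.65
eef_pos: [507.5, -319.6, 376.1]
tcp_rot: [3.138, 0.003, 1.667]
ft_force: [0.5, 0.7, -0.2]
opening: 0.003
grip_force: 0.0
```

```bash
python3 -c "
from h import *
im,d=shot('wrist','w5');ferr('w5')
cv2.imwrite('pics/w5c.png',cv2.resize(im[20:270,230:430,::-1],None,fx=2,fy=2))
z=np.load('pics/w5.npz');im,P=z['im'],z['P'];T=tray(P);hsv=cv2.cvtColor(im,cv2.COLOR_RGB2HSV)
m=(hsv[...,1]<110)&(T[...,0]>-62)&(T[...,0]<-20)&(T[...,1]>54)&(T[...,1]<90)
q=np.c_[T[m],P[m][:,2]];q=q[q[:,0].argsort()];print(q[::12].round(1))"
```

```text
ferr [ 2.5 97. ] size [18. 93.] axis deg 1 z 9.4 n 818
ferr [-41.8  72.8] size [29.  8.] axis deg 19 z 12.9 n 176
ferr [-0.9 33.9] size [ 0. 88.] axis deg 180 z 23.9 n 78
ferr [ 22.9 -22.1] size [ 1. 40.] axis deg 180 z 23.8 n 34
tool tray [  0.3 -37.2] 374.3 19.7
[[-60.4  59.7  32.1]
 [-55.5  73.    4.3]
 [-53.   65.7  15.1]
 [-51.5  68.9  16.2]
 [-49.3  68.9  15.5]
 [-47.3  69.   13.9]
 [-46.   71.1  14.6]
 [-43.9  68.5   5.3]
 [-41.8  69.1  12.1]
 [-40.4  73.3  13.1]
 [-38.3  71.3  11.6]
 [-36.1  72.5  10.7]
 [-34.6  75.5  12.6]
 [-32.4  77.8  11. ]
 [-30.3  75.7  10.2]
 [-28.   78.    8.9]]
```

View pics/w5c.png

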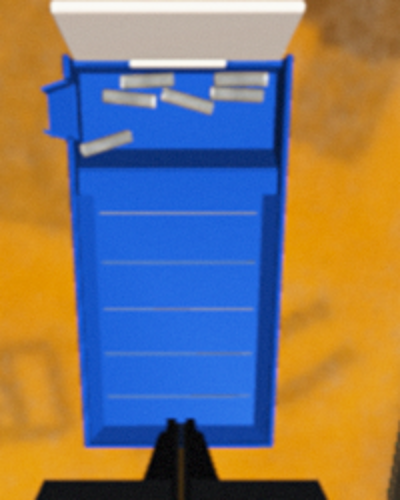

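The ferrule now lies low, with its top at z ≤ 17. Before closing the lid, I'll check for obstacles behind it.

```bash
python3 -c "
from h import *
for n in('scene0','side0','w0','w5'):
    P=np.load(f'pics/{n}.npz')['P'];d=np.load(f'pics/{n}.npz')['d'];T=tray(P)
    m=(d>0)&(abs(T[...,0])<130)&(T[...,1]>136)&(T[...,1]<260)&(P[...,2]>40)&(P[...,2]<330)
    if n.startswith('s'):m[:, :130]=0 if n=='scene0' else m[:, :130]
    q=np.c_[T[m],P[m][:,2]]
    if len(q):print(n,len(q),q.min(0).round(),q.max(0).round(),np.percentile(q,5,axis=0).round())
"
```

```text
scene0 974 [ 92. 162.  41.] [130. 260. 111.] [100. 174.  48.]
side0 1128 [ 90. 150.  40.] [130. 260. 113.] [102. 158.  46.]
```

carry_out(series=[[0.06,0,0,0,0],[0.12,0,0,0,0],[0.18,0,0,0,0],[0.192,0,0.03,0,0],[0.192,0,0.08,0,0],[0.192,0,0.112,0,0],[0.192,0,0.112,0,0],[0.184,0,0.112,0,0],[0.176,0,0.112,0,0],[0.168,0,0.112,0,0],[0.16,0,0.113,0,0],[0.154,0,0.113,0,0],[0.148,0,0.114,0,0],[0.141,0,0.116,0,0],[0.135,0,0.119,0,0],[0.13,0,0.122,0,0],[0.126,0,0.126,0,0]])

```text
t: 21.82
eef_pos: [494.7, -193.0, 247.9]
tcp_rot: [-3.142, 0.0, 1.669]
ft_force: [-0.6, -0.3, 0.2]
opening: 0.005
grip_force: 0.2
```

carry_out(series=[[-0.004,0,0.005,0,0],[-0.007,0,0.009,0,0],[-0.009,0,0.014,0,0],[-0.011,0,0.019,0,0],[-0.013,0,0.023,0,0],[-0.0135,0,0.026,0,0],[-0.0135,0,0.028,0,0],[-0.0135,0,0.029,0,0]])

```text
t: 22.82
eef_pos: [495.9, -206.1, 219.2]
tcp_rot: [-3.142, 0.0, 1.669]
ft_force: [-0.4, -1.2, -0.1]
opening: -0.0
grip_force: 0.1
```

carry_out(series=[[0,0,-0.015,0,0],[-0.014,0,-0.015,0,0],[-0.014,0,-0.005,0,0],[-0.014,0,-0.001,0,0],[-0.014,0,0.0005,0,0],[-0.014,0,0.0015,0,0],[-0.014,0,0.002,0,0]])

```text
t: 23.7
eef_pos: [497.2, -220.1, 218.5]
tcp_rot: [3.141, 0.001, 1.669]
ft_force: [-7.6, 0.7, 28.7]
opening: 0.004
grip_force: 14.4
```

carry_out(series=[[0,0,-0.03,0,0],[-0.04,0,-0.09,0,0],[-0.09,0,-0.15,0,0],[-0.1,0,-0.157,0,0],[-0.1,0,-0.157,0,0]])

```text
t: 24.32
eef_pos: [507.0, -320.8, 375.2]
tcp_rot: [3.14, 0.002, 1.667]
ft_force: [-0.4, 0.6, -1.0]
opening: 0.006
grip_force: 0.0
```

```bash
python3 -c "
from h import *
im,d=shot('wrist','w6');s=env.state();print(s['t'],s['ft_force'])
P=np.load('pics/w6.npz')['P'];T=tray(P)
m=(im.min(-1)>150)&(abs(T[...,0])<58)&(T[...,1]>40)&(T[...,1]<116)
y,z=T[m][:,1],P[m][:,2]
for a in range(45,112,8):
    k=(y>=a)&(y<a+8);print(a,k.sum(),np.median(z[k]).round(1) if k.any() else '')
cv2.imwrite('pics/w6c.png',cv2.resize(im[20:270,230:430,::-1],None,fx=2,fy=2))"
```

```text
24.375 [-0.2188365   0.69956509  0.17032885]
45 288 29.1
53 782 28.6
61 756 27.7
69 746 27.6
77 798 27.6
85 851 27.7
93 833 27.6
101 667 27.6
109 310 28.9
```

View pics/w6c.png

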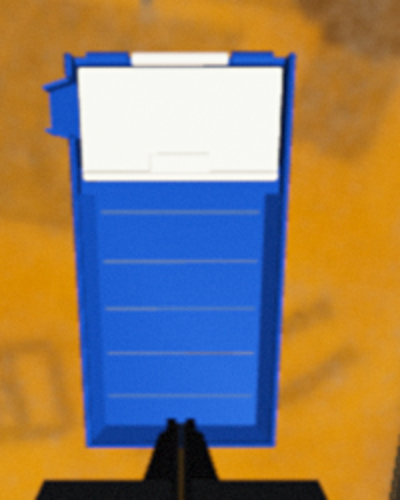

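The lid lies flat over the trough: its top reads a level 27.6 mm, and the deck is clear.

```bash
python3 -c "
from h import *
print(env.job_done())"
```

```text
the job is handed in; nothing more can be done
None
```

I swept all six ferrules into the trough and pressed the lid down flat, and handed the job in at about 24 s of the allowed 67 s. The last wrist picture showed the deck clear and the lid level; no verdict came back on hand-in.

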